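# Lock the blue casting frame with a flat driver

### The job

Take the orange-handled flat driver out of its pottery holder, seat its blade in the slotted brass lock screw on the blue block and, keeping the blade in the slot all the while, turn the screw clockwise to its stop, so that the slot lines up with the white marks. Then stand the driver back upright in its holder and let go. Leave the lock screw on the red block as it is.

Things in the scene. Friction and masses are not known exactly. Their poses are not given: they have to be found in the camera images.
- driver_grip (a point): Centre of flat orange handle (40 along x, 24 along y, 72 tall) of loose driver, 0.25 kg, upright in a fixed cream holder (tube 68 wide, bore 34, 90 high). z up the tool, x along blade width. Blade tip 119 below: 20 wide, 5 thick, 25 long; 12 mm shank. Under the handle a 48 mm collar, its underside 44 below here, rests on the holder's rim. Holder axis = this point's start; any yaw on return.
- blue_slot (a point): Middle of the slot's floor in the brass screw on the blue block of a fixed plywood frame; the blade tip goes here. About 58 mm above the table. z up, x along the slot (turns with the screw). Head 44 mm across, rising 14 mm above the slot floor; slot right across it, 8 mm wide in the lower 6 mm, flaring to about 17 mm at the top. Block 72 mm square, 55 mm high, with two white marks.
- blue_lock (a joint): Turn of the blue block's brass screw, rad; grows clockwise seen from above. Starts 0 to 0.35; firm stop at 1.57 (slot in line with the white marks: locked). Stays where it is left; friction about 0.08 N m. The blade has about 0.15 rad of play in the slot before it drives the screw.
- red_lock (a joint): Turn of the like brass screw on the red block of the second, equal frame; starts 0.1 to 0.35 and is not to be turned. Which frame stands left or right varies. Both frames are fixed, 180 by 130 mm, below 75 mm high.
Mind the look-alikes: they are no part of the job. Leave any green or purple look-alike of the part that bears blue_slot alone.

How it is judged:
By the outcome, as a careful person would: the job done as asked, in the order asked, and still so for the second after the job is handed in, with the robot touching nothing.
It also fails if it takes over 51 s, if anything falls off the work surface, if the arm or the gripper's body presses on something with over 40 N, if the wrist force passes 120 N, or if a joint passes its speed limit or range.

### The arm

A 6-joint arm with a two-finger parallel gripper is mounted at the origin on the work surface. World frame = base frame: x ahead of the robot, y to its left, z up, the work surface at z = 0. Lengths are in mm, angles in rad, forces in N, time in s.
With the tool pointing down it reaches from about 250 to 800 mm from the base axis. Payload 3.9 kg.
Tool frame: the origin (TCP) lies at the very end of the fingers, on their centre line; the grasp point (between the pads) lies 19 mm behind it; z points along the fingers, y is the line along which they close (so a half turn about z gives the same grasp; the last joint's range is limited). The gripper opens to 85 mm and grips with 20 to 120 N. Pads are 22 mm wide; open, the fingers measure 114 mm over their backs; the gripper's body (76 mm by 85 mm) begins 54 mm behind the grasp point. The pads swing forward as they close: fully open they stand 13 mm farther back than shut.
Start: joints at [1.323, 0.26, -0.138, 1.173, 0, 1.571], TCP at [128.764, 508.955, 231.304] pointing down, gripper open.
Joint ranges: [-2.78, 2.78], [-0.83, 1.72], [-1.28, 1.37], [-1.9, 2.12], [-1.57, 1.48], [-3.14, 3.14]. Speed limits (rad/s): [2.57, 2.57, 3.14, 3.14, 3.14, 3.14].

### API

Orientations are given as a rotation vector (axis times angle).
In Python, from workcell import bot, vision, job_done gives the robot as it stands.
- The arm moves only by the shell command python3 -m handwheel 'ROWS' [OPENING]. ROWS is text: rows parted by semicolons, each of 6 numbers parted by spaces: the shift along the tool's x, y, z in units of 30 mm (1.0 is 30 mm), then the turn, a rotation vector about the tool's x, y, z in units of 5 degrees (1.0 is 5 degrees). A call has 1 to 8 rows; each row is the pose to reach, as a shift and turn from the pose commanded when the call began, along the tool's axes at that moment; what a row does not reach only later rows make up. A row lasts 1/8 s, in which the tool goes at most 62.5 mm and 10.7 degrees, less where a joint would pass 70% of its speed; a pose out of reach is approached as far as the arm can. A call with a gripper value outside its range is refused whole. OPENING is the opening in per cent of the stroke, from 0 (shut) to 100 (fully open), set as the call begins (- or left out, the last holds). The fingers move at their own pace and stop on an object; the grip force is fixed at half the most. Time passes only in rows, so rows that repeat a pose let the fingers close. It gives the time, the measured TCP pose, the force, the opening and the grip force at its end, in the units of the state.
- bot.get_state(): the state, without advancing time (a new reading comes with each control period).
- vision.camera(name): name is "side" or "top" or "wrist"; returns a dict with "color" (480x640x3 uint8, red, green, blue), "vertical_fov" (degrees; the focal length in pixels is half the picture's height over the tangent of half this angle, whatever the lens; pixels are square), "cx", "cy" (the principal point, pixels), "dist" ([k1, k2, p1, p2, k3] as OpenCV has them; the pictures are not rectified), "origin" and "attitude" of the camera in the world; the wrist camera has in their place "mount" (4x4, takes a point from camera to tool coordinates, whose origin is the TCP and whose axes are the flange's). Camera axes: x right, y up, looking along -z (the intrinsics and any distortion apply to the point x, -y, -z); pixel columns grow to the right and rows downward; lengths in mm; the calibration is good to about 2 mm. A picture is of the moment at which its call begins: read the wrist's pose just before it. There is no depth.
- job_done(): hands the job in; it is judged then, once.
The state is a dict: "time_s": time; "qpos": joint angles; "qd": joint speeds; "effort": joint torques, N m; "tool_pos": TCP position; "tool_rot": TCP orientation; "contact_force": force on the tool from outside, world axes, zero at the start; "ft_torque": the same for the moment, N m; "gripper_width": opening from 0.0 (shut) to 1.0 (fully open); "grip_force": force on a finger pad.
Only numpy, scipy, OpenCV 4.12 (cv2) and the standard library are available. Lean on these libraries where they do the work, as an engineer would, in place of code of your own. Each camera call takes 0.05 s, during which the arm holds its last target. There are 200 camera calls.

## Working session

There is one attempt and no reset: what is moved stays moved. The work goes in short steps, Python scripts to look and compute and a shell command to move; the robot and the scene stay as the last step left them, time stands still between calls to the robot, and variables do not carry over. Pictures are saved under pics/ and viewed, at most 10 in all, crops included, and the job is handed in when it is done.

```bash
ls; mkdir -p pics
cat > h.py <<'E'
import numpy as np, cv2
from scipy.spatial.transform import Rotation as R
from workcell import bot, vision, job_done
def cam(name):
    s=bot.get_state(); c=vision.camera(name)
    if name=="wrist":
        T=np.eye(4);T[:3,:3]=R.from_rotvec(s["tool_rot"]).as_matrix();T[:3,3]=s["tool_pos"]
        M=T@np.array(c["mount"])
    else:
        a=np.array(c["attitude"],float); M=np.eye(4)
        M[:3,:3]=a if a.shape==(3,3) else R.from_rotvec(a).as_matrix() if a.size==3 else R.from_quat(a).as_matrix()
        M[:3,3]=c["origin"]
    c["M"]=M; f=240/np.tan(np.radians(c["vertical_fov"])/2)
    c["K"]=np.array([[f,0,c["cx"]],[0,f,c["cy"]],[0,0,1]]); c["d"]=np.array(c["dist"],float)
    return c
def save(c,n,crop=None,k=1):
    im=c["color"][:,:,::-1]
    if crop: im=im[crop[1]:crop[3],crop[0]:crop[2]]
    cv2.imwrite("pics/"+n,cv2.resize(im,None,fx=k,fy=k,interpolation=cv2.INTER_CUBIC))
def dump(c,n): 
    np.savez(n,color=c["color"],M=c["M"],K=c["K"],d=c["d"])
def pix2z(c,uv,z):
    p=cv2.undistortPoints(np.array([[uv]],float),c["K"],c["d"])[0,0]
    r=c["M"][:3,:3]@np.array([p[0],-p[1],-1]); o=c["M"][:3,3]
    return o+r*(z-o[2])/r[2]
def ray(c,uv):
    p=cv2.undistortPoints(np.array([[uv]],float),c["K"],c["d"])[0,0]
    r=c["M"][:3,:3]@np.array([p[0],-p[1],-1]); return c["M"][:3,3],r/np.linalg.norm(r)
def proj(c,P):
    q=np.linalg.inv(c["M"])@np.append(P,1); q=np.array([q[0],-q[1],-q[2]])
    return cv2.projectPoints(q.reshape(1,1,3),np.zeros(3),np.zeros(3),c["K"],c["d"])[0].ravel()
def load(n): return dict(np.load(n))
E
python3 - <<'E'
from h import *
print(bot.get_state())
for n in("top","side"):
    c=cam(n); save(c,n+"0.png"); dump(c,n+"0.npz"); print(n,c["M"],c["K"],c["attitude"])
E
```

```text
pics
{'time_s': 0.0, 'qpos': array([ 1.32300068e+00,  2.60663951e-01, -1.39385895e-01,  1.17270283e+00,
       -9.56794559e-06,  1.57083660e+00]), 'qd': array([ 0.00160506,  0.00082254,  0.00061999, -0.00121531,  0.00010536,
       -0.00239695]), 'effort': array([ 2.39145738e-03, -4.05682111e+01,  2.53920525e+01,  1.88790844e-02,
       -7.79301035e-05,  2.08939178e-05]), 'tool_pos': array([128.59899546, 508.29363936, 230.46906474]), 'tool_rot': array([-3.88275298e-01, -3.11727096e+00,  3.05111307e-03]), 'contact_force': array([-0.49161792,  0.23607357, -0.34010114]), 'ft_torque': array([0.01854689, 0.0167584 , 0.03922408]), 'grip_force': 0.0, 'gripper_width': 1.0000013594495574}
top [[-1.82846426e-03  9.97685567e-01 -6.79718110e-02  4.41936546e+02]
 [-9.99993149e-01 -1.60545514e-03  3.33538730e-03 -5.88959337e+01]
 [ 3.21854207e-03  6.79774440e-02  9.97681667e-01  8.53927911e+02]
 [ 0.00000000e+00  0.00000000e+00  0.00000000e+00  1.00000000e+00]] [[452.82793033   0.         316.85414835]
 [  0.         452.82793033 239.7090975 ]
 [  0.           0.           1.        ]] [ 0.05086292 -0.05601538 -1.57185249]
side [[-9.75694742e-01  9.82377150e-02 -1.95880377e-01  3.10037667e+02]
 [-2.18985516e-01 -4.70022999e-01  8.55057732e-01  7.70296591e+02]
 [-8.06936465e-03  8.77170298e-01  4.80111605e-01  5.63858278e+02]
 [ 0.00000000e+00  0.00000000e+00  0.00000000e+00  1.00000000e+00]] [[451.60024653   0.         320.51410177]
 [  0.         451.60024653 234.56570664]
 [  0.           0.           1.        ]] [ 0.17698204 -1.50318042 -2.53895521]
```

View pics/top0.png

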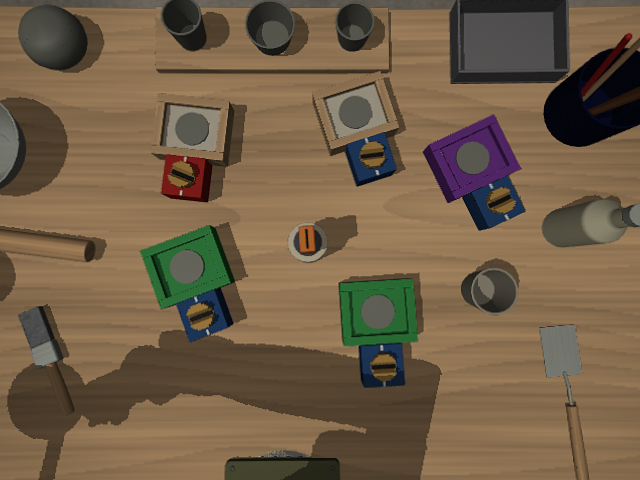

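View pics/side0.png

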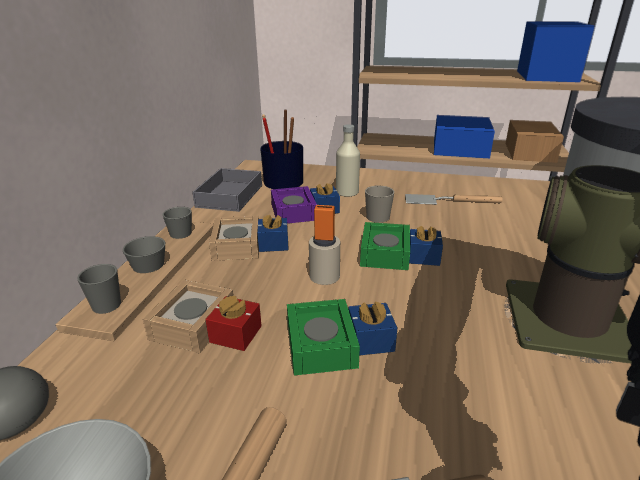

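The top view shows an orange driver at (308,240). Blue blocks sit on the plywood frame at (372,155), which is the target, on green frames at (202,317) and (383,367), and on a purple frame at (500,201). The red block is at (183,175). Now a close crop of the driver and the chosen block.

Run:
```python
from h import *
c=load("top0.npz")
save(c,"crop1.png",(280,125,420,265),4.2857)
s=load("side0.npz")
# rough
print(pix2z(c,(372,155),72), pix2z(c,(308,239),170))
```

```text
[ 643.70072104 -158.32810193   72.        ] [489.62995187 -47.7799869  170.        ]
```

View pics/crop1.png

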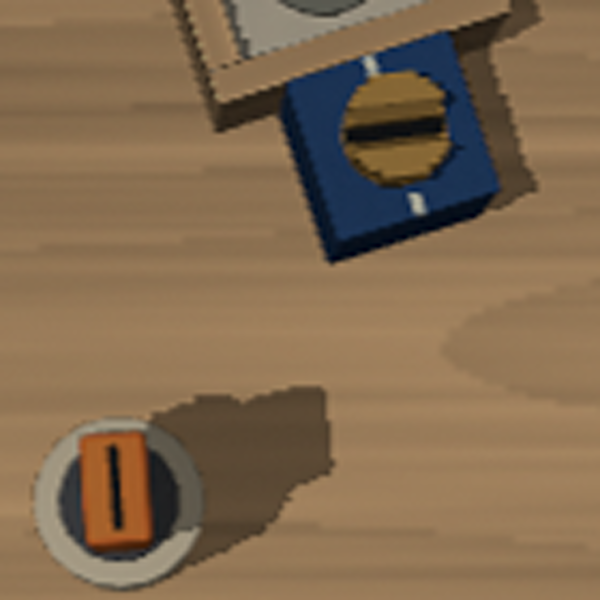

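Run:
```python
from h import *
c=load("top0.npz"); s=load("side0.npz")
f=lambda x,y:(280+(x+.5)/4.2857-.5,125+(y+.5)/4.2857-.5)
W=lambda p,z:pix2z(c,f(*p),z)
d=W((115.5,487),170); print("drv",d, "rim",W((119,503),90))
a=W((119,528),170)-W((112,445),170); print("handle yaw",np.degrees(np.arctan2(a[1],a[0])))
m1,m2=W((372,66),55),W((417,204),55); print("marks mid",(m1+m2)/2,"yaw",np.degrees(np.arctan2(*(m1-m2)[1::-1])))
h=W((399,128),72);print("head",h,"floor mid",W((396,131),58))
a=W((446,126),60)-W((345,135),60);print("slot yaw",np.degrees(np.arctan2(a[1],a[0])))
print("side proj drv top",proj(s,d),"screw",proj(s,h), proj(s,np.append(d[:2],90)))
save(s,"crop2.png",(250,190,350,290),6)
```

```text
drv [490.77114499 -45.61074622 170.        ] rim [490.15500983 -45.43517409  90.        ]
handle yaw -175.2091004441019
marks mid [ 646.11839411 -159.85379983   55.        ] yaw 17.38193954074341
head [ 644.61339827 -159.59040565   72.        ] floor mid [ 646.98205921 -160.13578667   58.        ]
slot yaw -84.99165440637358
side proj drv top [323.21217391 207.25414512] screw [271.58202764 218.71681153] [323.40780639 241.33783894]
```

View pics/crop2.png

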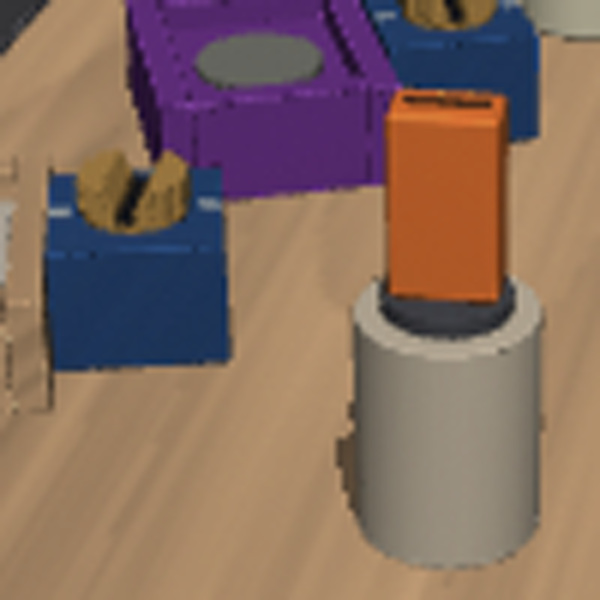

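```bash
cat >> h.py <<'E'
def go(pos,yaw=None,n=None):
    "shift/turn in handwheel units from the measured pose to pos, tool down with tool-x yaw (deg)"
    s=bot.get_state(); r=R.from_rotvec(s["tool_rot"]); A=r.as_matrix()
    y0=np.degrees(np.arctan2(A[1,0],A[0,0])); yaw=y0 if yaw is None else yaw
    t=R.from_euler("z",yaw,degrees=True)*R.from_euler("x",180,degrees=True)
    print("t",s["time_s"],"pos",np.round(s["tool_pos"],1),"yaw",round(y0,1),"tilt",np.round(A[:2,2],3),"q",np.round(s["qpos"],2),"F",np.round(s["contact_force"],1),"M",np.round(s["ft_torque"],2),"w",round(s["gripper_width"],3),s["grip_force"])
    print("shift",np.round(A.T@(np.array(pos)-s["tool_pos"])/30,3),"turn",np.round((r.inv()*t).as_rotvec(degrees=True)/5,2))
E
python3 -c "
from h import *
go((490.5,-45.5,250))"
```

```text
t 0.1 pos [128.6 508.4 230.6] yaw 165.8 tilt [-0.    -0.002] q [ 1.32  0.26 -0.14  1.17  0.    1.57] F [ 1.  -0.1  0.8] M [-0.01  0.    0.  ] w 0.998 0.0
shift [-16.223 -14.94   -0.622] turn [-0.02 -0.    0.  ]
```

```bash
python3 -m handwheel '-4 -4 -0.6 0 0 0;-8 -7.4 -0.6 0 0 0;-8 -7.4 -0.6 0 0 0;-8 -7.4 -0.6 0 0 0' 100; python3 -c "
from h import *
go((490.5,-45.5,250),184.8)"
```

```text
time_s: 0.6
tool_pos: [264.7, 297.7, 245.8]
tool_rot: [0.387, 3.117, -0.0]
contact_force: [1.4, 0.5, -0.0]
gripper_width: 1.003
grip_force: 0.0
t 0.6 pos [264.7 297.7 245.8] yaw 165.9 tilt [ 0. -0.] q [ 0.84  0.04 -0.37  1.16 -0.    1.09] F [ 1.4  0.5 -0. ] M [ 0.06 -0.09  0.03] w 1.003 0.0
shift [-10.094  -9.254  -0.136] turn [-0.    0.   -3.79]
```

```bash
python3 -m handwheel '-2 -1.8 -0.1 0 0 -0.8;-4 -3.6 -0.1 0 0 -1.6;-6 -5.4 -0.1 0 0 -2.4;-8 -7.2 -0.1 0 0 -3.2;-10.1 -9.2 -0.1 0 0 -3.8;-10.1 -9.2 -0.1 0 0 -3.8;-10.1 -9.2 -0.1 0 0 -3.8;-10.1 -9.2 -0.1 0 0 -3.8'; python3 -c "
from h import *
go((490.5,-45.5,250),184.8)
c=cam('wrist');dump(c,'w1.npz');save(c,'w1.png')
print(c['mount'])
print(proj(c,(490.5,-45.5,170)),proj(c,(490.5,-45.5,90)),proj(c,(646,-159.5,72)))"
```

```text
time_s: 1.6
tool_pos: [491.1, -44.4, 248.1]
tool_rot: [0.125, -3.138, 0.0]
contact_force: [-0.9, 0.2, -1.1]
gripper_width: 1.001
grip_force: 0.0
t 1.6 pos [491.1 -44.4 248.1] yaw -175.4 tilt [-0.001 -0.   ] q [-0.09  0.2  -0.18  1.2  -0.   -0.17] F [-0.9  0.2 -1.1] M [0.03 0.04 0.02] w 1.001 0.0
shift [ 0.022 -0.034 -0.062] turn [-0.   -0.01 -0.04]
[[-1.38090245e-04  9.55418849e-01  2.95253795e-01  7.53931740e+01]
 [ 9.99999950e-01  2.16001922e-04 -2.31265681e-04 -9.74605270e-02]
 [-2.84730978e-04  2.95253749e-01 -9.55418831e-01 -1.41020628e+02]
 [ 0.00000000e+00  0.00000000e+00  0.00000000e+00  1.00000000e+00]]
[318.65906677 250.98295883] [319.04845701 217.3703584 ] [184.31393237 364.93844919]
```

View pics/w1.png

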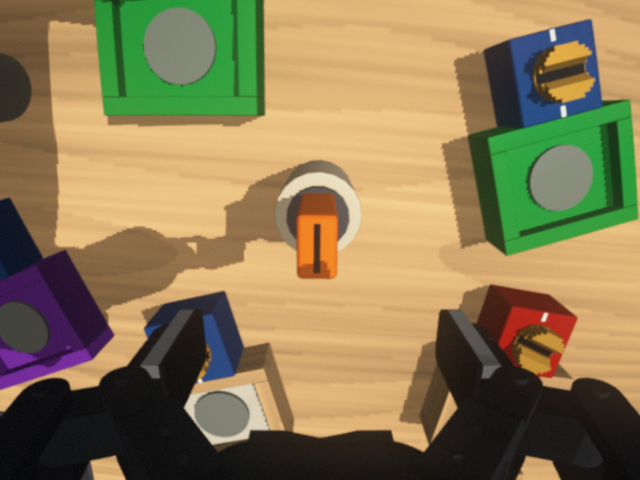

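```bash
python3 -m handwheel '0 0 1.5 0 0 0;0 0 3 0 0 0;0 0 4.4 0 0 0;0 0 4.4 0 0 0;0 0 4.4 0 0 0'; python3 -m handwheel '0 0 0 0 0 0;0 0 0 0 0 0;0 0 0 0 0 0;0 0 0 0 0 0;0 0 0 0 0 0;0 0 0 0 0 0' 0; python3 -c "
from h import *
go((490.5,-45.5,225),184.8)"
```

```text
time_s: 2.28
tool_pos: [490.7, -41.8, 118.3]
tool_rot: [-0.133, 3.137, -0.0]
contact_force: [-0.1, 0.5, 0.1]
gripper_width: 0.995
grip_force: 0.0
time_s: 3.02
tool_pos: [490.9, -42.8, 117.7]
tool_rot: [-0.131, 3.137, -0.001]
contact_force: [0.3, -2.5, 5.2]
gripper_width: 0.272
grip_force: 59.7
t 3.025 pos [490.9 -42.8 117.7] yaw -175.2 tilt [ 0.002 -0.001] q [-0.09  0.28 -0.42  0.86 -0.   -0.17] F [ 0.3 -2.5  5.2] M [-0.25  0.1   0.03] w 0.272 59.700631499290466
shift [ 0.015 -0.092 -3.576] turn [-0.01  0.02 -0.  ]
```

```bash
python3 -m handwheel '0 0 -0.7 0 0 0;0 0 -1.5 0 0 0;0 0 -2.4 0 0 0;0 0 -3.6 0 0 0;0 0 -3.6 0 0 0;0 0 -3.6 0 0 0'; python3 -c "
from h import *
c=cam('wrist');dump(c,'w2.npz')
go((646,-159.5,225),275)
c=cam('side');save(c,'s2.png',(240,140,400,260),4);dump(c,'s2.npz')"
```

```text
time_s: 3.78
tool_pos: [489.3, -42.3, 223.7]
tool_rot: [0.131, -3.137, -0.001]
contact_force: [0.2, 0.6, -1.8]
gripper_width: 0.278
grip_force: 59.1
t 3.825 pos [489.  -42.3 223.3] yaw -175.2 tilt [-0.003  0.   ] q [-0.09  0.21 -0.23  1.14  0.   -0.17] F [ 0.1 -0.2 -2.5] M [-0.01  0.04 -0.05] w 0.277 59.129950404167175
shift [-4.888 -4.331 -0.074] turn [  0.03  -0.02 -18.04]
```

View pics/s2.png

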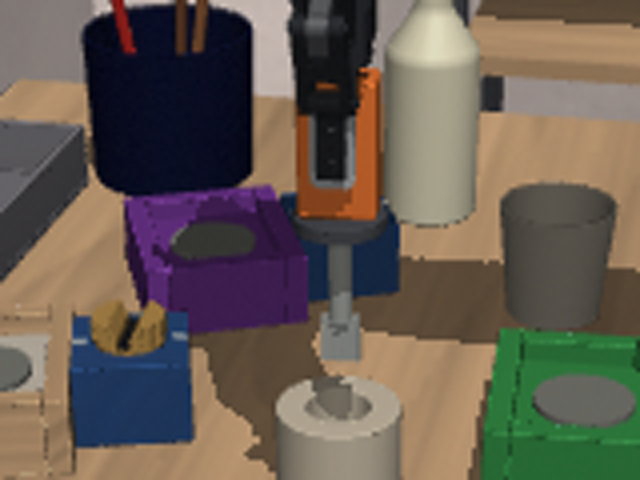

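Driver held upright, tip at crop (341,360) → pixel (325,229.5). Carry it over the screw and turn it +90°.

```bash
python3 -m handwheel '-0.6 -0.5 0 0 0 -2;-1.2 -1.1 0 0 0 -4;-1.9 -1.7 0 0 0 -6;-2.5 -2.2 0 0 0 -8;-3.1 -2.8 0 0 0 -10;-3.7 -3.3 0 0 0 -12;-4.3 -3.8 0 0 0 -14;-4.9 -4.3 0 0 0 -16'; python3 -c "
from h import *
go((646,-159.5,200),275)
s=load('s2.npz'); print(proj(s,(489,-42.3,120.6)))"
```

```text
time_s: 4.88
tool_pos: [647.2, -158.9, 222.9]
tool_rot: [2.124, -2.313, -0.005]
contact_force: [0.4, -0.1, -1.2]
gripper_width: 0.273
grip_force: 59.1
t 4.875 pos [ 647.2 -158.9  222.9] yaw -94.9 tilt [-0.003  0.001] q [-0.24  0.52  0.24  1.3   0.   -1.73] F [ 0.4 -0.1 -1.2] M [ 0.04 -0.03 -0.  ] w 0.273 59.078466296195984
shift [0.023 0.037 0.762] turn [ 0.04  0.01 -1.97]
[323.82490684 229.43647225]
```

```bash
python3 -m handwheel '0 0 0.6 0 0 -1;0 0 1.1 0 0 -2;0 0 1.1 0 0 -2;0 0 1.1 0 0 -2'; python3 -c "
from h import *
go((646,-159.5,160.7),275)
c=cam('wrist');dump(c,'w3.npz');save(c,'w3.png',(200,180,440,360),3.3333)
p=bot.get_state()['tool_pos']
print(proj(c,(646,-159.5,72)),proj(c,(646,-159.5,58)),proj(c,(p[0],p[1],p[2]-102.7)))
c=cam('side');dump(c,'s3.npz');save(c,'s3.png',(240,160,310,250),6.5)"
```

```text
time_s: 5.38
tool_pos: [647.2, -158.6, 191.5]
tool_rot: [2.311, -2.127, -0.001]
contact_force: [0.9, -0.2, -0.7]
gripper_width: 0.271
grip_force: 59.3
t 5.375 pos [ 647.2 -158.6  191.5] yaw -85.3 tilt [-0.001  0.   ] q [-0.24  0.52  0.17  1.22  0.   -1.89] F [ 0.9 -0.2 -0.7] M [-0.02 -0.04 -0.02] w 0.271 59.34779226779938
shift [0.028 0.043 1.028] turn [ 0.01  0.   -0.05]
[322.09130994 230.74658386] [321.99188452 225.30296227] [319.59651678 239.44416065]
```

View pics/w3.png

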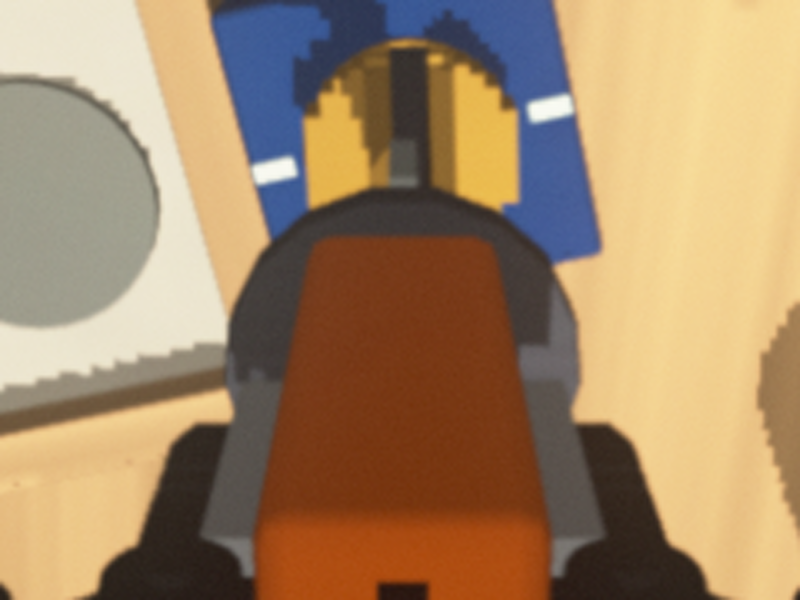

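View pics/s3.png

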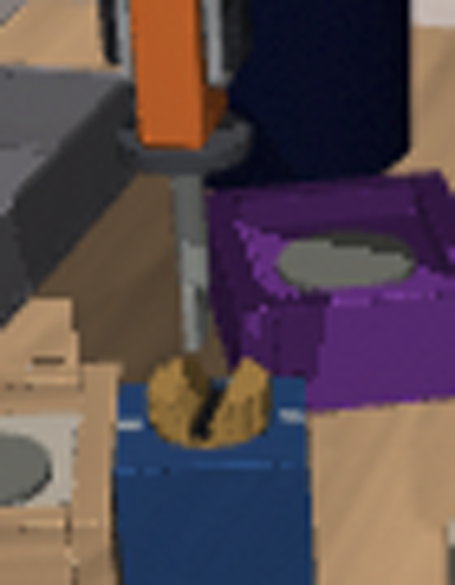

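The wrist crop shows the blade at x≈403 and the slot at x≈409, parallel to it, so the blade needs about 1.3 mm in tool +y. This agrees with the computed shift. Descending.

```bash
python3 -m handwheel '0.03 0.045 0.2 0 0 0;0.03 0.045 0.35 0 0 0;0.03 0.045 0.5 0 0 0;0.03 0.045 0.65 0 0 0;0.03 0.045 0.8 0 0 0;0.03 0.045 0.8 0 0 0'; python3 -c "
from h import *
go((646,-159.5,160.7),275)"
```

```text
time_s: 6.22
tool_pos: [645.9, -159.6, 167.4]
tool_rot: [2.312, -2.126, -0.001]
contact_force: [-0.3, -0.1, -2.3]
gripper_width: 0.274
grip_force: 59.4
t 6.225 pos [ 645.9 -159.6  167.4] yaw -85.2 tilt [-0.001  0.   ] q [-0.24  0.53  0.12  1.16  0.   -1.9 ] F [-0.3 -0.1 -2.3] M [0.03 0.03 0.03] w 0.274 59.38655912876129
shift [-0.001 -0.005  0.222] turn [ 0.01  0.   -0.04]
```

```bash
python3 -m handwheel '0 0 0.1 0 0 0;0 0 0.17 0 0 0;0 0 0.22 0 0 0;0 0 0.22 0 0 0'; python3 -c "
from h import *
go((646,-159.5,160.7),275)"
```

```text
time_s: 6.72
tool_pos: [646.1, -159.6, 161.2]
tool_rot: [2.313, -2.126, -0.0]
contact_force: [0.1, -0.1, -1.8]
gripper_width: 0.273
grip_force: 59.4
t 6.725 pos [ 646.1 -159.6  161.2] yaw -85.2 tilt [-0.  0.] q [-0.24  0.53  0.11  1.15  0.   -1.9 ] F [ 0.1 -0.1 -1.8] M [-0.03  0.02 -0.05] w 0.273 59.42210555076599
shift [-0.005  0.004  0.018] turn [ 0.    0.   -0.04]
```

```bash
python3 -m handwheel '0 0 0.05 0 0 0;0 0 0.05 0 0 0;0 0 0.05 0 0 0'; python3 -m handwheel '0 0 0.05 0 0 0;0 0 0.05 0 0 0;0 0 0.05 0 0 0';python3 -c "
from h import *
go((646,-159.5,160.7),275)"
```

```text
time_s: 7.1
tool_pos: [646.4, -159.7, 160.7]
tool_rot: [-2.312, 2.126, -0.002]
contact_force: [-1.1, 0.2, 4.5]
gripper_width: 0.273
grip_force: 60.0
time_s: 7.48
tool_pos: [646.5, -159.8, 160.6]
tool_rot: [-2.312, 2.126, -0.003]
contact_force: [-2.9, 0.8, 10.9]
gripper_width: 0.272
grip_force: 61.1
t 7.475 pos [ 646.5 -159.8  160.6] yaw -85.2 tilt [ 0.002 -0.001] q [-0.24  0.53  0.11  1.14 -0.   -1.9 ] F [-2.9  0.8 10.9] M [0.26 0.98 0.06] w 0.272 61.109687089920044
shift [-0.01   0.016 -0.002] turn [-0.02 -0.01 -0.04]
```

Floor contact at the expected height, so the blade is seated. Turning clockwise (+z in the tool frame).

```bash
python3 -m handwheel '0 0 -0.03 0 0 1;0 0 -0.03 0 0 2;0 0 -0.03 0 0 3;0 0 -0.03 0 0 4;0 0 -0.03 0 0 5;0 0 -0.03 0 0 6;0 0 -0.03 0 0 7;0 0 -0.03 0 0 8'; python3 -c "
from h import *
go((646,-159.5,160.7),-171)"
```

```text
time_s: 8.48
tool_pos: [646.5, -159.7, 160.7]
tool_rot: [-1.442, 2.79, -0.002]
contact_force: [-1.2, 0.3, 6.9]
gripper_width: 0.274
grip_force: 60.6
t 8.475 pos [ 646.5 -159.7  160.7] yaw -125.3 tilt [ 0.002 -0.   ] q [-0.24  0.53  0.11  1.14 -0.   -1.2 ] F [-1.2  0.3  6.9] M [0.13 0.6  0.07] w 0.274 60.62837898731232
shift [ 0.004  0.018 -0.001] turn [-0.01  0.01  9.13]
```

```bash
python3 -m handwheel '0 0 0 0 0 1;0 0 0 0 0 2;0 0 0 0 0 3;0 0 0 0 0 4;0 0 0 0 0 5;0 0 0 0 0 6;0 0 0 0 0 7;0 0 0 0 0 8'; python3 -c "
from h import *
go((646,-159.5,160.7),-171)"
```

```text
time_s: 9.48
tool_pos: [647.1, -160.4, 160.7]
tool_rot: [-0.4, 3.114, -0.004]
contact_force: [-1.8, -1.4, 4.8]
gripper_width: 0.274
grip_force: 60.4
t 9.475 pos [ 647.1 -160.4  160.7] yaw -165.4 tilt [ 0.003 -0.002] q [-0.24  0.53  0.11  1.14 -0.   -0.5 ] F [-1.8 -1.4  4.8] M [-0.37  0.27  0.15] w 0.274 60.443851947784424
shift [ 0.028  0.04  -0.001] turn [-0.03  0.03  1.13]
```

```bash
python3 -m handwheel '0 0 0 0 0 0.5;0 0 0 0 0 0.9;0 0 0 0 0 1.2;0 0 0 0 0 1.2'; python3 -c "
from h import *
go((646,-159.5,160.7),-171)"
```

```text
time_s: 9.98
tool_pos: [647.1, -160.6, 160.7]
tool_rot: [-0.24, 3.13, -0.004]
contact_force: [-1.0, -1.1, 5.1]
gripper_width: 0.273
grip_force: 60.4
t 9.975 pos [ 647.1 -160.6  160.7] yaw -171.2 tilt [ 0.003 -0.002] q [-0.24  0.53  0.11  1.14 -0.   -0.4 ] F [-1.  -1.1  5.1] M [-0.35  0.27  0.09] w 0.273 60.42854368686676
shift [ 0.032  0.044 -0.001] turn [-0.03  0.03 -0.04]
```

Torque is still at the friction level, so the stop has not been reached. Continue in small steps.

```bash
python3 -m handwheel '0 0 0 0 0 0.4;0 0 0 0 0 0.4;0 0 0 0 0 0.4'; python3 -c "
from h import *
go((646,-159.5,160.7),-171)"; python3 -m handwheel '0 0 0 0 0 0.4;0 0 0 0 0 0.4;0 0 0 0 0 0.4'; python3 -c "
from h import *
go((646,-159.5,160.7),-171)"
```

```text
time_s: 10.35
tool_pos: [647.1, -160.7, 160.7]
tool_rot: [-0.186, 3.134, -0.004]
contact_force: [-1.2, -1.3, 6.4]
gripper_width: 0.274
grip_force: 60.4
t 10.35 pos [ 647.1 -160.7  160.7] yaw -173.2 tilt [ 0.003 -0.002] q [-0.24  0.53  0.11  1.14 -0.   -0.36] F [-1.2 -1.3  6.4] M [-0.41  0.24  0.04] w 0.274 60.426145792007446
shift [ 0.033  0.043 -0.001] turn [-0.03  0.03 -0.44]
time_s: 10.72
tool_pos: [647.2, -160.6, 160.7]
tool_rot: [-0.132, 3.136, -0.004]
contact_force: [-1.7, -2.2, 5.1]
gripper_width: 0.274
grip_force: 60.4
t 10.725 pos [ 647.2 -160.6  160.7] yaw -175.2 tilt [ 0.003 -0.002] q [-0.24  0.53  0.11  1.14 -0.   -0.33] F [-1.7 -2.2  5.1] M [-0.44  0.28  0.24] w 0.274 60.44840097427368
shift [ 0.036  0.041 -0.001] turn [-0.03  0.03 -0.84]
```

```bash
python3 -m handwheel '0 0 0 0 0 0.3;0 0 0 0 0 0.3;0 0 0 0 0 0.3'; python3 -c "
from h import *
go((646,-159.5,160.7),-171)"; python3 -m handwheel '0 0 0 0 0 0.3;0 0 0 0 0 0.3;0 0 0 0 0 0.3'; python3 -c "
from h import *
go((646,-159.5,160.7),-171)
c=cam('wrist');dump(c,'w4.npz');save(c,'w4.png',(200,180,440,360),3.3333)"
```

```text
time_s: 11.1
tool_pos: [647.2, -160.7, 160.7]
tool_rot: [-0.091, 3.138, -0.004]
contact_force: [-1.3, -1.7, 5.8]
gripper_width: 0.276
grip_force: 60.5
t 11.1 pos [ 647.2 -160.7  160.7] yaw -176.7 tilt [ 0.003 -0.002] q [-0.24  0.53  0.11  1.14 -0.   -0.3 ] F [-1.3 -1.7  5.8] M [-0.38  0.27  0.35] w 0.276 60.461965799331665
shift [ 0.037  0.042 -0.002] turn [-0.03  0.03 -1.13]
time_s: 11.48
tool_pos: [647.2, -160.7, 160.7]
tool_rot: [-0.051, 3.139, -0.004]
contact_force: [0.1, -1.9, 5.5]
gripper_width: 0.273
grip_force: 60.5
t 11.475 pos [ 647.2 -160.7  160.7] yaw -178.1 tilt [ 0.003 -0.003] q [-0.24  0.53  0.11  1.14 -0.   -0.27] F [ 0.1 -1.9  5.5] M [-0.45  0.26  0.49] w 0.273 60.481300950050354
shift [ 0.038  0.04  -0.002] turn [-0.03  0.03 -1.43]
```

View pics/w4.png

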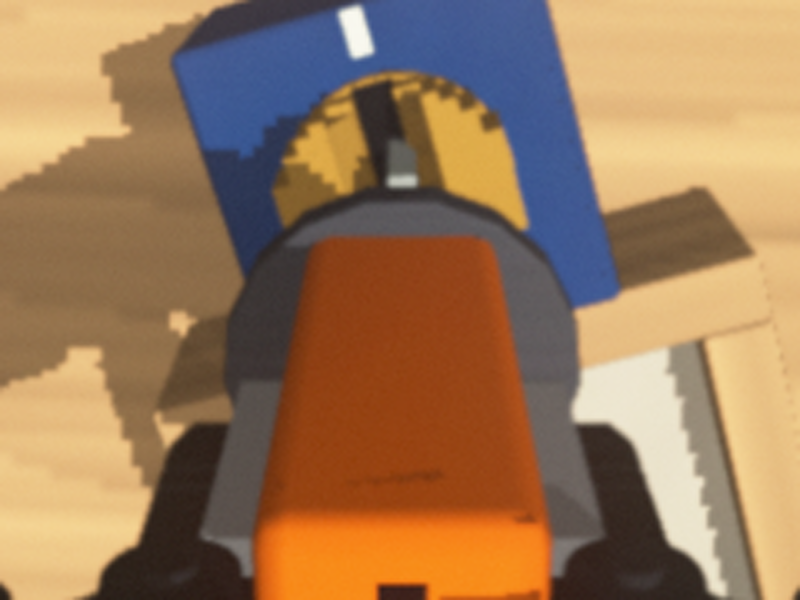

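The slot at (375,100)-(400,150) points along the white mark at (355,32). Torque has climbed to 0.49 N·m, so the screw is at its stop. Back off within the play, then lift.

```bash
python3 -m handwheel '0 0 0 0 0 -0.6;0 0 0 0 0 -1.2;0 0 0 0 0 -1.8;0 0 0 0 0 -1.8'; python3 -c "
from h import *
go((646,-159.5,160.7),-168)"; python3 -m handwheel '0 0 -0.2 0 0 0;0 0 -0.4 0 0 0;0 0 -0.6 0 0 0;0 0 -1.2 0 0 0;0 0 -2.2 0 0 0;0 0 -2.2 0 0 0;0 0 -2.2 0 0 0';  python3 -c "
from h import *
go((490,-45,227),-175.2)
c=cam('top');dump(c,'t5.npz')
c=cam('side');dump(c,'s5.npz');c=cam('wrist');dump(c,'w5.npz');save(c,'w5.png')"
```

```text
time_s: 12.02
tool_pos: [647.4, -160.4, 160.7]
tool_rot: [-0.295, 3.125, -0.003]
contact_force: [-1.3, 0.4, 5.7]
gripper_width: 0.271
grip_force: 60.4
t 12.025 pos [ 647.4 -160.4  160.7] yaw -169.2 tilt [ 0.003 -0.002] q [-0.24  0.53  0.11  1.14 -0.   -0.43] F [-1.3  0.4  5.7] M [-0.22  0.12 -0.02] w 0.271 60.42210817337036
shift [ 0.039  0.037 -0.002] turn [-0.02  0.03 -0.24]
time_s: 12.9
tool_pos: [645.9, -159.5, 224.3]
tool_rot: [0.296, -3.127, -0.001]
contact_force: [-0.4, 0.8, -2.4]
gripper_width: 0.271
grip_force: 59.6
t 12.9 pos [ 645.9 -159.5  224.3] yaw -169.2 tilt [-0.001  0.   ] q [-0.24  0.51  0.24  1.3   0.   -0.43] F [-0.4  0.8 -2.4] M [-0.02  0.06 -0.01] w 0.271 59.58251237869263
shift [ 4.388  4.722 -0.082] turn [ 0.01 -0.01  1.2 ]
```

View pics/w5.png

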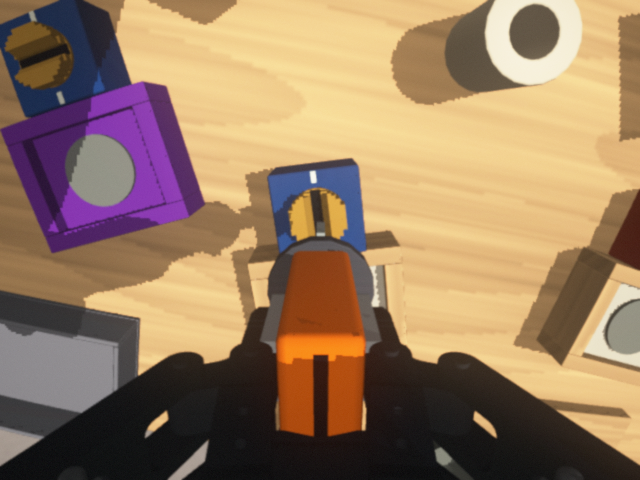

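The slot at (319,192)–(321,235) is in line with the mark (314,177), and the empty holder's bore is at (535,32). Ten pictures are used up, so the rest is by code: slot yaw and holder position.

Run:
```python
from h import *
c=load('w5.npz')
print("rim w5",pix2z(c,(535,32),90), "mark",pix2z(c,(313.5,177),55))
g=c['color'].astype(int)
# slot dark pixels row by row inside head
pts=[]
for v in range(192,238,3):
    r=g[v,300:342].sum(1); i=np.where(r<170)[0]+300
    print(v,i.min() if len(i) else None,i.max() if len(i) else None,end='; ')
    if len(i): pts.append((i.mean(),v))
P=np.array([pix2z(c,p,58)[:2] for p in pts]); d=np.polyfit(P[:,0],P[:,1],1); print("\nslot yaw",np.degrees(np.arctan(d[0])),P[0],P[-1])
t=load('t5.npz')
im=t['color']; m=cv2.cvtColor(im,cv2.COLOR_RGB2HSV)[225:262,285:332]
print(m[:,:,2][::3,::2])
```

```text
rim w5 [490.61012514 -47.40986244  90.        ] mark [ 616.37700733 -170.06468121   55.        ]
192 311 318; 195 312 319; 198 312 319; 201 312 320; 204 313 320; 207 313 321; 210 313 321; 213 314 322; 216 314 322; 219 315 322; 222 315 316; 225 315 315; 228 None None; 231 None None; 234 None None; 237 311 330; 
slot yaw 14.875029501023409 [ 627.21019634 -167.21978565] [ 662.05222268 -156.20140329]
[[183 182 182 183 183 183 166 187 189 146  78  52  22  41  52  55  60  63
   67  70  72  73  75  76]
 [181 182 182 183 160 189 189 189 194  86  77  38  22  47  53  57  63  64
   68  70  72  73  75  76]
 [187 188 188 176 190 189 189 190 180  75  59  22  37  50  55  60  63  66
   68  71  73  75  76  78]
 [191 190 188 192 191 190 190 193 104  80  44  21  45  51  56  60  64  67
   70  71  73  75  77  77]
 [185 186 186 192 191 190 193  71  78  68  28  27  49  54  59  62  65  68
   69  73  74  77  77  78]
 [190 164 194 192 191 191 136  61  81  52  22  40  51  55  60  63  67  69
   71  73  75  77  78  79]
 [199 182 194 192 191 191 142  71  76  36  22  47  52  58  62  65  68  70
   73  74  75  77  78  79]
 [185 186 190 193 191 191 174  76  59  24  33  50  55  59  63  66  69  71
   74  75  76  77  78  80]
 [178 168 178 196 193 194 116  80  45  22  44  52  57  61  64  67  70  71
   74  76  76  78  79  79]
 [179 179 180 180 194 201  74  66  29  22  49  54  58  62  65  68  70  73
   74  76  77  78  78  81]
 [173 174 174 174 178 147  79  53  22  39  51  55  60  63  67  69  71  73
   75  76  77  78  79  80]
 [176 176 177 176 180  86  77  38  22  47  53  58  62  65  67  69  71  74
   75  76  78  79  80  81]
 [176 176 177 177 164  77  57  24  32  49  54  59  63  65  70  70  73  74
   77  78  78  79  80  81]]
```

```bash
python3 -m handwheel '0.9 0.9 0 0 0 0.3;1.8 1.9 0 0 0 0.6;2.7 2.9 0 0 0 0.9;3.6 3.9 0 0 0 1.2;4.4 4.7 0 0 0 1.2;4.4 4.7 0 0 0 1.2;4.4 4.7 0 0 0 1.2'; python3 -c "
from h import *
go((490.5,-45.5,225),-175.2)
c=cam('wrist');dump(c,'w6.npz');print(proj(c,(490.5,-45.5,90)))
v=c['color'].sum(2)
for r in range(150,236,6): print(r,v[r,262:380:4])
"
```

```text
time_s: 13.92
tool_pos: [490.5, -46.0, 225.1]
tool_rot: [-0.132, 3.138, -0.0]
contact_force: [-0.1, -0.4, -1.4]
gripper_width: 0.27
grip_force: 59.6
t 13.925 pos [490.5 -46.  225.1] yaw -175.2 tilt [ 0.001 -0.   ] q [-0.09  0.21 -0.23  1.14 -0.   -0.18] F [-0.1 -0.4 -1.4] M [ 0.   -0.04  0.05] w 0.27 59.5935845375061
shift [-0.002  0.018  0.002] turn [-0.    0.01  0.  ]
[321.17873001 225.93484032]
150 [619 620 618 615 617 617 614 616 616 614 615 607 609 612 610 609 607 605
 604 607 605 605 609 611 609 614 615 617 615 615]
156 [607 611 610 610 613 612 618 613 616 617 619 621 621 622 622 630 630 626
 627 625 622 621 618 617 618 615 613 610 610 609]
162 [594 596 599 597 597 595 597 600 596 599 597 601 600 600 589 589 605 605
 606 610 606 611 611 610 614 617 616 624 621 624]
168 [582 582 584 582 578 582 579 583 578 445 361 328 335 346 362 377 390 399
 417 550 594 593 598 596 589 592 595 592 588 587]
174 [596 594 595 600 590 444 395 378 318 317 323 333 346 362 372 380 394 398
 408 421 426 560 586 589 586 589 587 584 590 589]
180 [596 542 384 383 384 383 376 307 314 321 381 622 681 694 696
[... 505 characters left out ...]
406 410 416 452
 654 682 686 688 690 696 698 626 638 635 633 628]
210 [384 381 382 439 677 683 682 685 681 669 305 377 386 383 385 390 395 398
 359 463 680 686 690 690 695 698 631 633 635 636]
216 [386 388 382 640 681 683 683 683 684 399 408 287 312 360 380 378 355 305
 296 280 542 683 688 690 690 694 613 614 616 616]
222 [391 382 383 655 677 545 489 425 393 402 415 408 296 303 308 309 302 305
 292 281 341 679 683 686 689 693 611 616 612 612]
228 [374 375 373 625 628 429 423 427 409 391 416 413 380 305 305 310 299 295
 294 285 384 682 685 684 685 689 624 617 620 623]
234 [373 378 374 384 429 424 429 423 421 325 419 407 392 368 576 578 324 288
 293 278 650 680 681 686 686 683 602 606 605 608]
```

```bash
python3 -m handwheel '0 -0.01 0.7 0 0 0;0 -0.01 1.4 0 0 0;0 -0.01 2.1 0 0 0;0 -0.01 2.8 0 0 0;0 -0.01 3.3 0 0 0;0 -0.01 3.4 0 0 0;0 -0.01 3.4 0 0 0'; python3 -c "
from h import *
go((490.5,-46.2,118),-175.2)"
```

```text
time_s: 14.85
tool_pos: [490.8, -46.5, 123.3]
tool_rot: [-0.131, 3.139, -0.0]
contact_force: [-0.5, -0.8, -2.2]
gripper_width: 0.27
grip_force: 59.6
t 14.85 pos [490.8 -46.5 123.3] yaw -175.2 tilt [ 0. -0.] q [-0.09  0.28 -0.41  0.88 -0.   -0.18] F [-0.5 -0.8 -2.2] M [ 0.01  0.01 -0.06] w 0.27 59.59935665130615
shift [0.008 0.012 0.176] turn [-0.    0.   -0.01]
```

```bash
python3 -m handwheel '0 0 0.1 0 0 0;0 0 0.17 0 0 0;0 0 0.19 0 0 0;0 0 0.19 0 0 0;0 0 0.19 0 0 0'; python3 -c "
from h import *
go((490.5,-46,118),-175.2)"
```

```text
time_s: 15.48
tool_pos: [490.2, -46.2, 117.8]
tool_rot: [-0.132, 3.138, -0.0]
contact_force: [-0.1, 0.1, -0.0]
gripper_width: 0.272
grip_force: 59.9
t 15.475 pos [490.2 -46.2 117.8] yaw -175.2 tilt [ 0. -0.] q [-0.09  0.28 -0.42  0.87  0.   -0.18] F [-0.1  0.1 -0. ] M [0.07 0.04 0.05] w 0.272 59.91443753242493
shift [-0.01   0.006 -0.008] turn [-0.  0.  0.]
```

The weight is now carried by the rim. Release and retreat.

```bash
python3 -m handwheel '0 0 0 0 0 0;0 0 0 0 0 0;0 0 0 0 0 0;0 0 0 0 0 0;0 0 0 0 0 0;0 0 0 0 0 0' 100; python3 -m handwheel '0 0 -1 0 0 0;0 0 -2 0 0 0;0 0 -3 0 0 0;0 0 -4.4 0 0 0;0 0 -4.4 0 0 0;0 0 -4.4 0 0 0'; python3 -c "
from h import *
go((490.5,-46,250),-175.2)
c=cam('wrist');s=cam('side')
def orange(c,box):
    h=cv2.cvtColor(c['color'],cv2.COLOR_RGB2HSV); m=((h[:,:,0]<13)&(h[:,:,1]>170)&(h[:,:,2]>90)).astype(np.uint8)
    k=np.zeros_like(m);k[box[1]:box[3],box[0]:box[2]]=1; m*=k
    p=np.argwhere(m)[:,::-1]; return p.min(0),p.max(0),len(p),cv2.minAreaRect(p.astype(np.float32))
print(orange(load('w1.npz'),(270,150,370,300)),orange(c,(270,150,370,300)),proj(c,(490.5,-45.5,170)))
print(orange(load('side0.npz'),(300,190,350,260)),orange(s,(300,190,350,260)))
"
```

```text
time_s: 16.23
tool_pos: [490.1, -46.2, 117.6]
tool_rot: [0.132, -3.139, 0.0]
contact_force: [-0.4, 0.1, 0.1]
gripper_width: 1.0
grip_force: 0.0
time_s: 16.98
tool_pos: [489.9, -46.2, 249.2]
tool_rot: [0.132, -3.139, -0.0]
contact_force: [-0.3, -0.5, 0.3]
gripper_width: 1.004
grip_force: 0.0
t 16.975 pos [489.9 -46.2 249.2] yaw -175.2 tilt [-0.  0.] q [-0.09  0.2  -0.18  1.2   0.   -0.18] F [-0.3 -0.5  0.3] M [-0.04 -0.04  0.01] w 1.004 0.0
shift [-0.019  0.004 -0.027] turn [ 0. -0.  0.]
(array([296, 194]), array([337, 277]), 1544, ((316.5, 235.5), (83.0, 41.0), 90.0)) (array([300, 194]), array([340, 277]), 1433, ((320.0, 235.5), (83.0, 40.0), 90.0)) [321.47995474 252.38087702]
(array([314, 205]), array([334, 239]), 630, ((324.0, 222.0), (20.0, 34.0), 0.0)) (array([315, 205]), array([334, 240]), 641, ((324.5, 222.5), (35.0, 19.0), 90.0))
```

Run:
```python
from h import *
c=load('w5.npz')
for e in (0,-3.5,3.5):
  a,b=pix2z(c,(314.5+e,192),58),pix2z(c,(318.5+e,219),58)
  print(np.degrees(np.arctan2(*(b-a)[1::-1])))
job_done()
```

```text
18.904884266918142
18.76807741759963
19.04180261516144
the job is handed in; nothing more can be done
```

The job is handed in: the blue lock screw is turned clockwise to its stop with the slot in line with the white marks (within about 1.5° by measurement), and the driver is back upright in its holder and released. The red screw was not touched.

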